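# Open the consolidant case and take off the safety cap

### The job

Use the spatula's blade, put into the slot under the wooden case's lid, to lever the lid up, and open it until it leans back by itself, past upright; then lay the spatula back on the bench. Push the bottle's safety cap down, twist it anticlockwise until it is free, and finish while still holding it in the gripper, level, about 5 cm straight above its bottle. Leave the rock, the little tray and the loupe alone.

Things in the scene. Friction and masses are not known exactly. Their poses are not given: they have to be found in the camera images.
- case: Fixed, square-cornered plywood case, 190 (its x) x 180 (its y) x 125 mm high without the lid; origin at the centre of its underside, z up. Walls 8 mm thick, floor 16 mm thick. Its lid is hinged along the top of its left (+y) wall, at 90 mm along +y and 125 mm up. The bottle stands inside, near the middle.
- case_slot (a point): Centre of the prying slot at the outer face of the case's right (-y) wall: an opening 70 mm wide (along case x) and 12 mm high, right under the lid, through the 8 mm wall (119 mm above the case's underside). Axes as the case: +y leads into the case.
- lid (a joint): Lid angle in rad: 0 shut, about 1.57 upright, 2.0 the stop. Flat wooden panel 190 x 180 x 6 mm, 120 g, without a handle, its underside on the rim. A stiff hinge (0.14 N m) keeps it wherever it is left; lifting its free edge takes about 2 N.
- lid_edge (a point): Middle of the lid's free edge (over the slot when shut), 180 mm from the hinge line, at half the panel's thickness.
- spatula: Loose spatula lying on the bench, right of the case, its blade roughly towards +y; 190 mm long, 80 g. Origin on its underside at the joint of handle and blade; +x along the blade, z up. Wooden handle from x = -110 to 0 mm, 18 x 18 mm square; flat steel blade from 0 to 80 mm, 20 mm wide, 2 mm thick, level with the handle's mid-height (9 mm up).
- spatula_grip (a point): Point in the handle 25 mm behind the blade, at mid-height, the place to grip (near the centre of mass).
- spatula_tip (a point): End of the blade, at mid-thickness, 105 mm ahead of the grip point.
- bottle: Fixed white plastic bottle in a wooden socket on the case's floor, held so that it cannot turn. 64 mm across up to 45 mm, then a shoulder up to the neck (28 mm across) at 60 mm; mouth 74 mm above its foot. Origin at the centre of its foot (16 mm above the case's underside), z up.
- cap: Loose grey ribbed round safety cap, 48 mm across, 32 mm high, 35 g, on the bottle; origin at the centre of its open underside, 66 mm above the bottle's foot when seated, z up through its top. Grip its side from above and let the grip carry the push; the case's walls leave over 40 mm for the fingers all round.
- cap_top (a point): Centre of the cap's flat top, 11 mm below the case's rim. Two lugs on the neck lock the cap: it comes off only when pushed down at least 4.5 mm (6.5 mm at most), turned anticlockwise seen from above by 55 to 120 degrees (about 75 is good) while held down, then lifted straight up. It turns neither clockwise nor, unless pushed down, anticlockwise.
- seal (a joint): How far the sprung seal in the bottle's mouth is pushed down by the cap, in m: 0 at rest, 0.0065 at the bottom. The spring pushes up with 4 N at first and 7 N at the bottom.
- rock: Bystander: loose stone specimen, about 68 mm across and 39 mm high; origin at the centre of its underside.
- tray: Bystander: loose open black plastic tray, 85 x 65 x 22 mm; origin at the centre of its underside.
- loupe: Bystander: loose black cylinder loupe, 34 mm across, 30 mm high; origin at the centre of its underside.

How it is judged:
By the outcome, as a careful person would: the job done as asked, in the order asked, and still so for the second after the job is handed in, while the arm keeps its last pose, push and grip.
It also fails if it takes over 64 s, if anything falls off the work surface, if the arm or the gripper's body presses on something with over 40 N, if the wrist force passes 120 N, or if a joint passes its speed limit or range.

### The arm

A 7-joint arm with a two-finger parallel gripper is mounted at the origin on the work surface. World frame = base frame: x ahead of the robot, y to its left, z up, the work surface at z = 0. Lengths are in m, angles in rad, forces in N, time in s.
With the tool pointing down it reaches from about 0.425 to 0.925 m from the base axis. Payload 6.8 kg.
Tool frame: the origin (TCP) lies where the fingers leave the gripper's body, on its centre line; the fingertips stand 73 mm ahead of it and the grasp point (between the pads) lies 54 mm ahead of it; z points along the fingers, y is the line along which they close (so a half turn about z gives the same grasp; the last joint's range is limited). The gripper opens to 85 mm and grips with 20 to 120 N. Pads are 22 mm wide; open, the fingers measure 114 mm over their backs; the gripper's body (76 mm by 85 mm) begins 54 mm behind the grasp point. The pads swing forward as they close: fully open they stand 13 mm farther back than shut.
Start: joints at [1.19, 0.477, 0.022, 1.555, -0.011, 1.109, -0.083], TCP at [0.182, -0.65, 0.304] pointing down, gripper open.
Joint ranges: [-2.96, 2.96], [-0.34, 2.1], [-1.41, 1.46], [0.24, 2.44], [-1.37, 4.51], [0.17, 1.92], [-2.96, 2.96]. Speed limits (rad/s): [2.39, 2.39, 3.14, 3.14, 3.14, 3.14, 3.14].

### API

Orientations are given as a rotation vector (axis times angle).
In Python, from bench import r gives the robot as it stands.
- The arm moves only by the shell command python3 drive.py 'ROWS' [OPENING] [FORCE]. ROWS is rows parted by semicolons, their numbers by spaces, 1 to 5 of them, each of 6 numbers: dx, dy, dz in m, then a rotation vector rx, ry, rz in rad; each row is the pose to reach, as a shift and turn from the pose commanded when the command began, along the tool's axes at that moment; what a row does not reach only later rows make up. A row lasts 1/10 s, in which the tool goes at most 0.05 m and 0.15 rad, less where a joint would pass 70% of its speed; a pose out of reach is approached as far as the arm can. OPENING is the finger opening in m, set as the command begins (- or left out keeps the last). The fingers move at their own pace and stop on an object; FORCE is the grip in N (left out, the last holds). Time passes only in rows, so rows that do not move let the fingers close. It prints the time, the measured TCP pose, the force, the opening and the grip force at its end.
- r.get_obs(): the state, without advancing time (a new reading comes with each control period).
- r.grab_frame(name): name is "side" or "top" or "wrist"; returns (picture, depth): 420x560x3 uint8, blue, green, red; 420x560 float32, m along the optical axis (not along the pixel's ray), 0 where there is no reading.
- r.camera_info(name): a dict with "camera_matrix" (3x3 intrinsics, pixels), "k1" (the pictures are not rectified: a ray, as slopes to the right and down, at radius r is drawn at 1 + k1 r^2 times it, then the intrinsics apply), "R" (3x3) and "t" (3): a world point X has camera coordinates R X + t. Camera axes: x right, y down, z forward; pixel columns grow to the right and rows downward; lengths in m; the calibration is good to about 2 mm. A picture is of the moment at which its call begins: read the wrist's pose just before it. camera_info takes no time and is no camera call; for the wrist camera it gives the pose at the moment of the call.
- r.hand_in(): hands the job in; it is judged then, once.
The state is a dict: "clock": time; "joints": joint angles; "qvel": joint speeds; "tau": joint torques, N m; "tcp_pos": TCP position; "orientation": TCP orientation; "contact_force": force on the tool from outside, world axes, zero at the start; "moment": the same for the moment, N m; "grip_width": finger opening in m; "gripper_force": force on a finger pad.
Only numpy, scipy, OpenCV 4.12 (cv2) and the standard library are available. Lean on these libraries where they do the work, as an engineer would, in place of code of your own. Each camera call takes 0.05 s, during which the arm holds its last target. There are 200 camera calls.

## Working session

There is one attempt and no reset: what is moved stays moved. The work goes in short steps, Python scripts to look and compute and a shell command to move; the robot and the scene stay as the last step left them, time stands still between calls to the robot, and variables do not carry over. Pictures are saved under pics/ and viewed, at most 13 in all, crops included, and the job is handed in when it is done.

```bash
ls; mkdir -p pics; python3 - <<'E'
from bench import r
import cv2,numpy as np
for n in("side","top"):
    p,d=r.grab_frame(n);cv2.imwrite(f"pics/{n}0.png",p);np.save(f"pics/{n}0.npy",d)
    c=r.camera_info(n);print(n,c)
o=r.get_obs();print(o)
E
```

```text
bench.py
drive.py
pics
side {'camera_matrix': array([[495.15196778,   0.        , 279.92682869],
       [  0.        , 495.15196778, 209.54264258],
       [  0.        ,   0.        ,   1.        ]]), 'k1': -0.07233027454675772, 'R': array([[ 0.95410187, -0.29945749, -0.00385253],
       [-0.2043037 , -0.64141873, -0.73948767],
       [ 0.21897404,  0.70633365, -0.67315908]]), 't': array([-0.56556397,  0.18390162,  0.92050789])}
top {'camera_matrix': array([[491.65820725,   0.        , 277.23105719],
       [  0.        , 491.65820725, 210.88239824],
       [  0.        ,   0.        ,   1.        ]]), 'k1': -0.1760274088406343, 'R': array([[ 0.01223239, -0.99980943, -0.01521395],
       [-0.99093617, -0.01008547, -0.13395446],
       [ 0.1337755 ,  0.01671463, -0.9908707 ]]), 't': array([-0.03162748,  0.6061062 ,  1.14839261])}
{'clock': 0.1, 'joints': array([ 1.18988492,  0.47773803,  0.02234821,  1.55634958, -0.01149013,
        1.10925416, -0.08311943]), 'qvel': array([-9.54943443e-05, -2.17176130e-03, -1.61713632e-03, -1.01439127e-03,
       -1.82842294e-03, -1.81167998e-03, -1.40911428e-04]), 'tau': array([ 4.08487118e-03, -5.97759712e+01,  1.61299881e+00, -2.81955063e+01,
        1.26615641e-02,  5.00901660e-03, -7.17640688e-06]), 'tcp_pos': array([ 0.18175698, -0.64965118,  0.30301039]), 'orientation': array([-3.11084252e+00, -4.26988364e-01,  5.46286432e-04]), 'contact_force': array([-0.71397095,  0.42044011,  0.60267127]), 'moment': array([-0.02665308, -0.00551954,  0.01353417]), 'gripper_force': 0.0, 'grip_width': 0.08547232188071618}
```

View pics/top0.png

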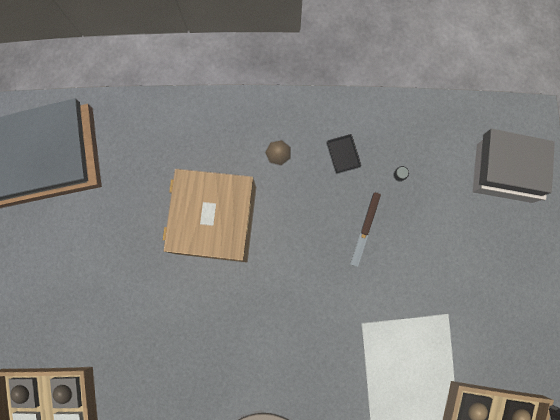

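View pics/side0.png

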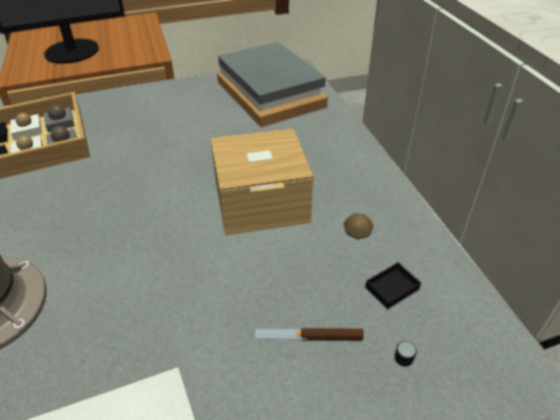

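Top view: the case lid spans about (174,170), (253,178), (244,261), (164,252). The spatula's handle end is at (376,194) and its blade tip at (354,265). So the blade points mostly towards -x, not +y. Side view: the slot is at (267,187), the spatula tip at (257,334) and its handle end at (362,334). The arm is out of both views.

```bash
cat > h.py <<'E'
import cv2,numpy as np
from bench import r
from scipy.spatial.transform import Rotation as Ro
def ray(c,uv):
    K=c["camera_matrix"];uv=np.array(uv,float).reshape(-1,1,2)
    n=cv2.undistortPoints(uv,K,np.array([c["k1"],0,0,0.]))[:,0]
    d=np.c_[n,np.ones(len(n))]@c["R"]; return -c["R"].T@c["t"],d
def plane(c,uv,z):
    o,d=ray(c,uv);return o+d*((z-o[2])/d[:,2])[:,None]
def tri(c1,u1,c2,u2):
    o1,d1=ray(c1,u1);o2,d2=ray(c2,u2);out=[]
    for a,b in zip(d1,d2):
        s=np.linalg.lstsq(np.c_[a,-b],o2-o1,rcond=None)[0]
        p,q=o1+a*s[0],o2+b*s[1];out.append([*((p+q)/2),np.linalg.norm(p-q)])
    return np.array(out)
def big(m,k=1):
    c=sorted(cv2.findContours(m.astype(np.uint8),0,1)[0],key=cv2.contourArea)[::-1];return c[:k]
E
cat > m1.py <<'E'
from h import *
np.set_printoptions(precision=4,suppress=True)
T,S=r.camera_info("top"),r.camera_info("side")
res={}
for n,roi_s,roi_l in(("top",(330,180,400,280),(150,155,270,270)),("side",(245,318,375,350),(200,120,320,240))):
    p=cv2.imread(f"pics/{n}0.png");hsv=cv2.cvtColor(p,40).astype(int)
    def m(cond,b):
        M=np.zeros(p.shape[:2],np.uint8);x0,y0,x1,y1=b;M[y0:y1,x0:x1]=cond[y0:y1,x0:x1];return M
    H,Sa,V=hsv[...,0],hsv[...,1],hsv[...,2]
    hd=big(m(((H<15)|(H>170))&(Sa>90)&(V<130),roi_s))[0]
    b,g,rr=[p[...,i].astype(int) for i in range(3)]
    bl=big(m((b>135)&(b>rr+8),roi_s))[0]
    for nm,c in(("handle",hd),("blade",bl)):
        print(n,nm,cv2.contourArea(c),cv2.minAreaRect(c)); res[n,nm]=cv2.minAreaRect(c)
    w=big(m((H>8)&(H<25)&(Sa>60),roi_l))[0]
    h=cv2.convexHull(w)
    for e in (2,3,4):print(n,"case",cv2.contourArea(w),cv2.approxPolyDP(h,e,True)[:,0].tolist())
E
python3 m1.py
python3 - <<'E'
import cv2,numpy as np
t=cv2.imread('pics/top0.png');s=cv2.imread('pics/side0.png')
a=cv2.resize(t[155:275,150:270],(400,400),interpolation=2);b=cv2.resize(s[120:240,205:325],(400,400),interpolation=2)
c=cv2.resize(t[185:275,310:430],(400,200*3//2-0),interpolation=2)[:200];d=cv2.resize(s[310:360,245:375],(400,154),interpolation=2)
c=cv2.resize(t[190:270,340:390],(125,200));c=cv2.copyMakeBorder(c,0,0,0,275,0)
d=cv2.copyMakeBorder(d,0,46,0,0,0)
cv2.imwrite('pics/crop.png',np.vstack([np.hstack([a,b]),np.hstack([c,d])]))
E
```

```text
top handle 0.0 ((374.0, 193.0), (0.0, 0.0), 0.0)
top blade 141.0 ((358.8330078125, 249.31051635742188), (7.666719913482666, 32.22621536254883), 17.650123596191406)
top case 6904.5 [[176, 169], [252, 177], [255, 187], [246, 261], [164, 251], [163, 233], [170, 183]]
top case 6904.5 [[176, 169], [252, 177], [255, 187], [246, 261], [164, 251], [170, 183]]
top case 6904.5 [[176, 169], [252, 177], [246, 261], [164, 251]]
side handle 569.5 ((332.0, 334.0), (10.0, 60.0), 90.0)
side blade 353.5 ((276.5, 333.5), (9.0, 43.0), 90.0)
side case 8662.5 [[293, 129], [312, 173], [310, 221], [225, 234], [211, 138]]
side case 8662.5 [[293, 129], [312, 173], [310, 221], [225, 234], [211, 138]]
side case 8662.5 [[293, 129], [312, 173], [310, 221], [225, 234], [211, 138]]
```

View pics/crop.png

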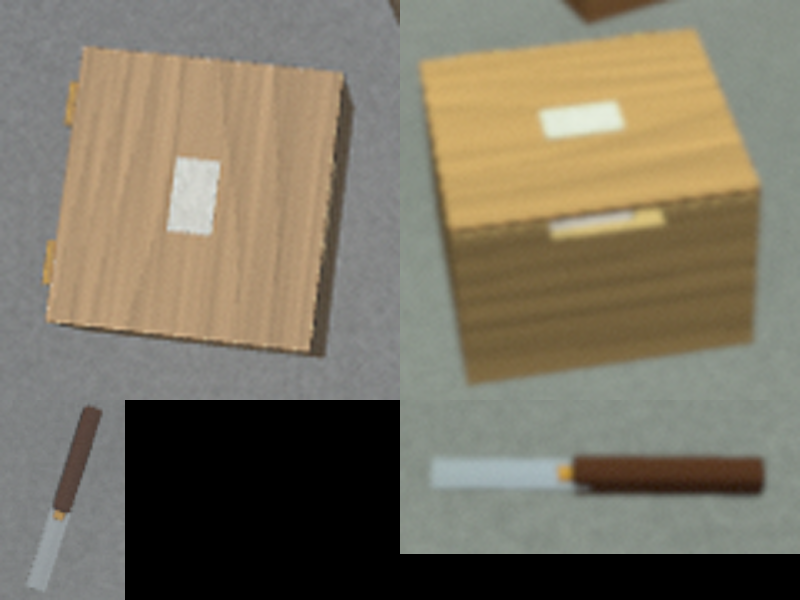

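The crops show the lid corners clearly in both views and the slot at mid-edge of the near wall. The spatula's tip and handle end are sharp too. I'll triangulate those points next.

```bash
cat > m2.py <<'E'
from h import *
np.set_printoptions(precision=4,suppress=True)
T,S=r.camera_info("top"),r.camera_info("side")
o=-.35
tl=np.array([[174.9,169.1],[253.5,176.9],[243,260.6],[164.4,251.6]])+o   # FL(+x+y), FR(+x-y), NR(-x-y), NL(-x+y)
sl=np.array([[293.5,129.3],[313,176.1],[220.6,187.5],[211.6,138.6]])+o
P=tri(T,tl,S,sl);print("lid tri",P,sep="\n")
A=plane(T,tl,.131);print("top plane",A);print("side plane",plane(S,sl,.131))
for Q in(A,P[:,:3],plane(S,sl,.131)):
    ex=(Q[0]-Q[3]+Q[1]-Q[2])[:2]/2;ey=(Q[0]-Q[1]+Q[3]-Q[2])[:2]/2
    print("c",Q.mean(0)[:3],"yaw",np.degrees(np.arctan2(ex[1],ex[0])),np.degrees(np.arctan2(-ey[0],ey[1])),np.linalg.norm(ex),np.linalg.norm(ey))
ts=np.array([[354.8,265.2],[364.8,234],[377.6,193]])+[-.3,-.3];ss=np.array([[255,333.7],[301.5,333.7],[363,333.9]])-.3
print("spat tri",tri(T,ts,S,ss),plane(T,ts,.009),plane(S,ss,.009),sep="\n")
D=np.load("pics/top0.npy");print("depth",D[214,225],D[214,330],D[215,371])
for u,v in((230,225),(330,214),(371,213),(358,252)):
    _,d=ray(T,[[u,v]]);print(u,v,(-T["R"].T@T["t"]+d[0]*D[v,u]))
for nm,uv,z in(("rock",(278,152),.02),("tray",(343,153),.02),("loupe",(401,173),.03)):print(nm,plane(T,[uv],z))
E
python3 m2.py
```

```text
lid tri
[[0.6908 0.2109 0.1254 0.001 ]
 [0.6719 0.0291 0.1303 0.0003]
 [0.4844 0.0485 0.1321 0.0023]
 [0.5019 0.2264 0.1289 0.0029]]
top plane [[0.6891 0.2097 0.131 ]
 [0.6719 0.029  0.131 ]
 [0.4833 0.0488 0.131 ]
 [0.5004 0.226  0.131 ]]
side plane [[0.6885 0.2027 0.131 ]
 [0.6714 0.0282 0.131 ]
 [0.4857 0.0497 0.131 ]
 [0.503  0.2231 0.131 ]]
c [0.5862 0.1284 0.131 ] yaw -5.464126857241026 -5.46682459661554 0.1894802275566097 0.17981462559484968
c [0.5873 0.1287 0.1292] yaw -5.295753819529518 -5.785082439177365 0.18899699607639037 0.1807803785491338
c [0.5872 0.126  0.131 ] yaw -6.436724279485625 -5.631766657163603 0.1868003011464173 0.17482521991121042
spat tri
[[ 0.4786 -0.2158  0.009   0.0001]
 [ 0.5561 -0.241   0.0099  0.0005]
 [ 0.6591 -0.2745  0.0098  0.    ]]
[[ 0.4787 -0.2158  0.009 ]
 [ 0.5559 -0.241   0.009 ]
 [ 0.6592 -0.2746  0.009 ]]
[[ 0.4786 -0.2158  0.009 ]
 [ 0.5565 -0.2404  0.009 ]
 [ 0.6594 -0.274   0.009 ]]
depth 1.096001 1.2232736 1.2056
230 225 [0.5615 0.0788 0.1299]
330 214 [ 0.6049 -0.1559  0.0035]
371 213 [ 0.607  -0.2569  0.0149]
358 252 [ 0.5104 -0.2244  0.0103]
rock [[ 0.7582 -0.0246  0.02  ]]
tray [[ 0.7574 -0.1877  0.02  ]]
loupe [[ 0.7061 -0.3314  0.03  ]]
```

Both views agree: lid corners at about 0.13 m, sides 189 x 180 mm, spatula 190 mm long at 9 mm. The case centre is (0.5865, 0.128) with yaw -5.47°. The grip point is (0.5786, -0.2482) with the blade heading 162°.

```bash
cat > go.py <<'E'
# prints the shift+turn (tool axes) to reach tcp x y z, tool-x heading (deg), tool down
import sys
from h import *
x,y,z,hd=map(float,sys.argv[1:5])
o=r.get_obs();R0=Ro.from_rotvec(o["orientation"])
R1=Ro.from_euler("z",hd,degrees=True)*Ro.from_euler("x",180,degrees=True)
d=R0.inv().apply(np.array([x,y,z])-o["tcp_pos"]);w=(R0.inv()*R1).as_rotvec()
print("shift",np.round(d,4),"turn",np.round(w,3),"t",round(o["clock"],2),"j",np.round(o["joints"],2),"F",np.round(o["contact_force"],1))
E
python3 go.py .5786 -.2482 .2 162
R='.49 -.28 .10 0 0 -2.555'; python3 drive.py '.49 -.28 .1 0 0 -2.555;.49 -.28 .1 0 0 -2.555;.49 -.28 .1 0 0 -2.555;.49 -.28 .1 0 0 -2.555;.49 -.28 .1 0 0 -2.555' 0.06; python3 go.py .5786 -.2482 .2 162
```

```text
clock: 0.6
tcp_pos: [0.3557, -0.4731, 0.2598]
orientation: [-2.735, -1.546, 0.0]
contact_force: [0.3, 0.4, 0.2]
grip_width: 0.0599
gripper_force: 0.0
shift [0.3077 0.0749 0.0598] turn [-0.    -0.    -1.799] t 0.6 j [ 0.99  0.4  -0.21  1.79  0.1   0.96  0.19] F [0.3 0.4 0.2]
```

```bash
python3 drive.py '.308 .075 .06 0 0 -1.8;.308 .075 .06 0 0 -1.8;.308 .075 .06 0 0 -1.8;.308 .075 .06 0 0 -1.8;.308 .075 .06 0 0 -1.8'; python3 go.py .5786 -.2482 .2 162
```

```text
clock: 1.1
tcp_pos: [0.5296, -0.2999, 0.2133]
orientation: [-1.979, -2.44, 0.0]
contact_force: [1.0, -1.8, -0.5]
grip_width: 0.06
gripper_force: 0.0
shift [0.0405 0.0586 0.0132] turn [-0.    -0.    -1.049] t 1.1 j [ 0.73  0.5  -0.42  1.78  0.25  0.91  0.41] F [ 1.  -1.8 -0.5]
```

```bash
python3 drive.py '.04 .059 .013 0 0 -1.05;.04 .059 .013 0 0 -1.05;.04 .059 .013 0 0 -1.05;.04 .059 .013 0 0 -1.05;.04 .059 .013 0 0 -1.05'; python3 go.py .5786 -.2482 .2 162
```

```text
clock: 1.6
tcp_pos: [0.5784, -0.2501, 0.2002]
orientation: [-0.946, -2.995, 0.0]
contact_force: [-0.0, 0.5, -0.2]
grip_width: 0.0604
gripper_force: 0.0
shift [0.0009 0.0017 0.0002] turn [-0.    -0.001 -0.298] t 1.6 j [ 0.73  0.58 -0.59  1.73  0.39  0.95  0.95] F [-0.   0.5 -0.2]
```

```bash
python3 drive.py '.001 .002 0 0 0 -.15;.001 .002 0 0 0 -.298;.001 .002 .04 0 0 -.298;.001 .002 .08 0 0 -.298;.001 .002 .08 0 0 -.298' 0.05; python3 go.py .5786 -.2482 .0765 162
```

```text
clock: 2.1
tcp_pos: [0.575, -0.2477, 0.1154]
orientation: [-0.5, -3.091, -0.003]
contact_force: [-0.6, -0.0, 0.0]
grip_width: 0.0501
gripper_force: 0.0
shift [-0.004   0.0006  0.0389] turn [ 0.    -0.01  -0.007] t 2.1 j [ 0.74  0.7  -0.6   1.77  0.51  0.84  1.14] F [-0.6 -0.   0. ]
```

```bash
python3 - <<'E'
from h import *
p,d=r.grab_frame("wrist");cv2.imwrite("pics/w1.png",p)
E
```

```text
(no output)
```

View pics/w1.png

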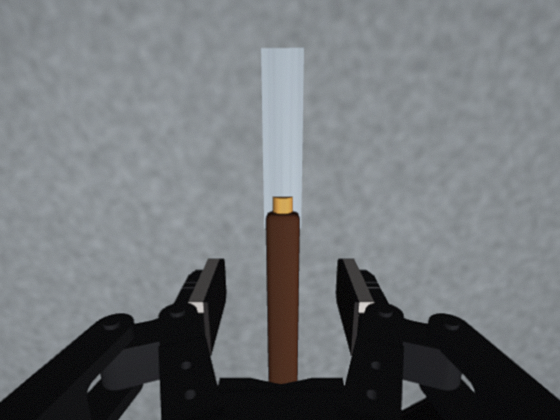

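The wrist view shows the handle centred between the pads at about column 283, running straight up the image, with the joint at row 212. I'll descend and close.

```bash
python3 drive.py '-.003 .001 .02 0 0 -.007;-.003 .001 .038 0 0 -.007;-.003 .001 .038 0 0 -.007'; python3 drive.py '0 0 0 0 0 0;0 0 0 0 0 0;0 0 0 0 0 0;0 0 0 0 0 0;0 0 0 0 0 0' 0.005 90;python3 go.py .5786 -.2482 .20 162
```

```text
clock: 2.45
tcp_pos: [0.581, -0.248, 0.081]
orientation: [-0.49, -3.1, -0.0]
contact_force: [-1.1, 0.3, 0.4]
grip_width: 0.0502
gripper_force: 0.0
clock: 2.95
tcp_pos: [0.5827, -0.2483, 0.0841]
orientation: [0.491, 3.101, -0.001]
contact_force: [-1.0, 0.2, 5.1]
grip_width: 0.0147
gripper_force: 88.7
shift [ 0.0037 -0.0012 -0.1159] turn [-0.     0.002  0.   ] t 2.95 j [ 0.71  0.75 -0.57  1.77  0.55  0.78  1.12] F [-1.   0.2  5.1]
```

```bash
python3 drive.py '0 0 -.03 0 0 0;0 0 -.06 0 0 0;0 0 -.09 0 0 0;0 0 -.12 0 0 0;0 0 -.12 0 0 0'; python3 - <<'E'
from h import *
o=r.get_obs();print(o["tcp_pos"],o["grip_width"])
p,d=r.grab_frame("wrist");cv2.imwrite("pics/w2.png",p)
s,_=r.grab_frame("side");t,_=r.grab_frame("top");cv2.imwrite("pics/s2.png",s);cv2.imwrite("pics/t2.png",t)
a=cv2.resize(p,(400,300));b=s[170:370,180:447];c=t[150:300,280:480]
cv2.imwrite("pics/m2.png",np.vstack([np.hstack([a,cv2.resize(b,(400,300))]),np.hstack([cv2.resize(c,(400,300)),np.zeros((300,400,3),np.uint8)])]))
E
```

```text
clock: 3.45
tcp_pos: [0.5843, -0.2485, 0.2076]
orientation: [0.49, 3.095, -0.002]
contact_force: [0.3, 0.8, -1.2]
grip_width: 0.0144
gripper_force: 88.3
[ 0.58434732 -0.2485057   0.20758722] 0.014439510042753468
```

View pics/m2.png

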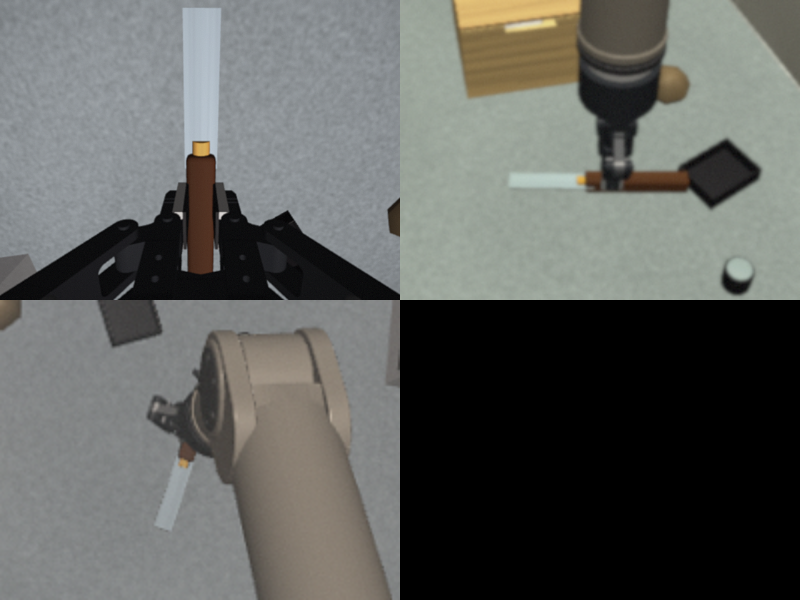

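The spatula is held level and straight, with its tip at about (361.6, 263.6) in the top image and (252, 290) in the side image. I'll triangulate the tip against the tool pose.

```bash
cat > m3.py <<'E'
from h import *
np.set_printoptions(precision=4,suppress=True)
T,S=r.camera_info("top"),r.camera_info("side")
P=tri(T,[[361.6,263.6],[370.9,231.5]],S,[[251.8,289.8],[301,290.2]]);print(P)
o=r.get_obs();R=Ro.from_rotvec(o["orientation"])
print(o["tcp_pos"],R.inv().apply(P[:,:3]-o["tcp_pos"]))
ss=plane(S,[[251.8,289.8],[304.6,290.5],[373,290.5]],P[0,2]);print(ss, np.linalg.norm(ss[2]-ss[0]))
E
python3 m3.py
```

```text
[[ 0.4788 -0.2146  0.1297  0.0005]
 [ 0.5522 -0.2368  0.127   0.0038]]
[ 0.5815 -0.2483  0.2023] [[0.108  0.0004 0.0726]
 [0.0313 0.002  0.0753]]
[[ 0.479  -0.2146  0.1297]
 [ 0.5586 -0.2413  0.1297]
 [ 0.6623 -0.2746  0.1297]] 0.19287314965327748
```

```bash
python3 go.py .5638 -.1089 .193 84.53
```

```text
shift [0.0598 0.1272 0.0092] turn [-1.000e-03 -0.000e+00  1.352e+00] t 3.6 j [ 0.78  0.6  -0.66  1.72  0.43  0.97  1.21] F [-0.4  0.2 -2.3]
```

```bash
python3 drive.py '0 .02 .009 0 0 .15;0 .04 .009 0 0 .3;0 .06 .009 0 0 .45;0 .08 .009 0 0 .6;0 .08 .009 0 0 .75' - 110; python3 go.py .5638 -.1089 .193 84.53
```

```text
clock: 4.1
tcp_pos: [0.6069, -0.1678, 0.1922]
orientation: [-1.593, -2.704, -0.003]
contact_force: [0.4, 0.8, -1.6]
grip_width: 0.0136
gripper_force: 110.8
shift [ 0.0724 -0.0092 -0.0005] turn [-0.001 -0.003  0.601] t 4.1 j [ 0.53  0.57 -0.49  1.74  0.32  0.92  0.41] F [ 0.4  0.8 -1.6]
```

```bash
python3 drive.py '.01 -.009 0 0 0 .15;.03 -.009 0 0 0 .3;.05 -.009 0 0 0 .45;.072 -.009 0 0 0 .6;.072 -.009 0 0 0 .6'; python3 drive.py '0 0 0 0 0 0;0 0 0 0 0 0'; python3 go.py .5638 -.1089 .193 84.53;python3 - <<'E'
from h import *
o=r.get_obs();print(o["tcp_pos"])
s,_=r.grab_frame("side");cv2.imwrite("pics/s3.png",s)
t,_=r.grab_frame("top");cv2.imwrite("pics/t3.png",t)
cv2.imwrite("pics/m3.png",np.vstack([cv2.resize(s[150:350,200:400],(600,600))[:400],cv2.resize(t[190:260,230:350],(600,350))[:200]]))
a=cv2.resize(s[150:300,200:350],(450,450));b=cv2.resize(t[180:300,230:350],(350,350));
cv2.imwrite("pics/m3.png",np.hstack([a,cv2.copyMakeBorder(b,0,100,0,0,0)]))
E
```

```text
clock: 4.6
tcp_pos: [0.5619, -0.1101, 0.1923]
orientation: [-2.319, -2.114, 0.003]
contact_force: [0.3, 0.3, -1.5]
grip_width: 0.0136
gripper_force: 110.8
clock: 4.8
tcp_pos: [0.5638, -0.1145, 0.1931]
orientation: [-2.321, -2.116, 0.001]
contact_force: [0.1, 0.4, -1.2]
grip_width: 0.014
gripper_force: 110.8
shift [ 0.0056 -0.0006  0.0001] turn [-0.001  0.     0.003] t 4.8 j [ 0.38  0.47 -0.37  1.88  0.23  0.84 -0.2 ] F [ 0.1  0.4 -1.2]
[ 0.56383714 -0.11449891  0.19307143]
```

View pics/m3.png

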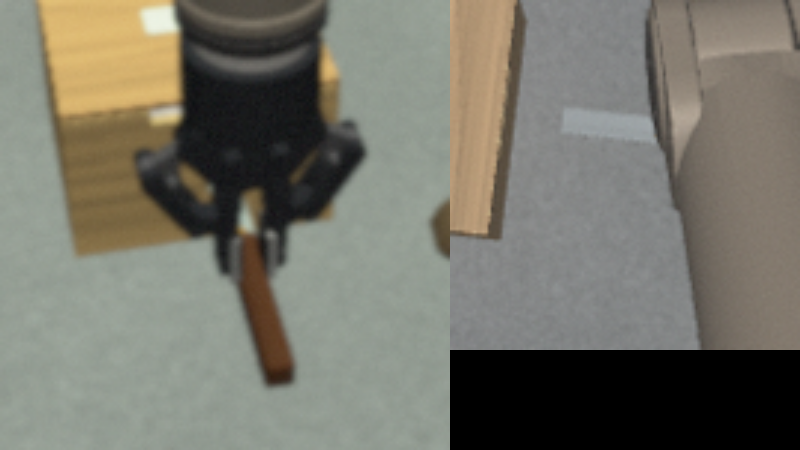

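The tip shows at about (268.5, 220.6) in the top view, square to the case and facing the slot. The side view shows the handle level behind the fingers. I'll check the tip's height with the depth.

```bash
cat > m4.py <<'E'
from h import *
np.set_printoptions(precision=4,suppress=True)
T=r.camera_info("top")
p,_=r.grab_frame("top");ds=[r.grab_frame("top")[1] for _ in range(4)]
D=np.median(ds,0);o=-T["R"].T@T["t"]
b,g,rr=[p[...,i].astype(int) for i in range(3)]
M=np.zeros(p.shape[:2],np.uint8);M[205:240,258:300]=((b>135)&(b>rr+8))[205:240,258:300]
c=big(M)[0];M[:]=0;cv2.drawContours(M,[c],-1,1,-1);print(cv2.minAreaRect(c),c[:,0].min(0))
M=cv2.erode(M,np.ones((3,3)));v,u=np.nonzero(M)
_,d=ray(T,np.c_[u,v]);X=o+d*D[v,u][:,None]
for x in range(u.min(),u.max()+1,4):
    k=(u>=x)&(u<x+4);print(x,np.median(X[k],0))
print("bench/lid ref",[ (o+ray(T,[q])[1][0]*D[q[1],q[0]])[2] for q in((300,260),(230,225),(290,250))])
print("tip",plane(T,[[268.5,220.6]],.119))
E
python3 m4.py; python3 go.py .5638 -.1089 .193 84.53
```

```text
((285.9950256347656, 222.5495147705078), (26.169479370117188, 7.064764022827148), 5.710593223571777) [273 218]
295 [ 0.5708 -0.0687  0.1209]
bench/lid ref [np.float64(0.000846290786064241), np.float64(0.1324080164195609), np.float64(0.0027763465495911355)]
tip [[ 0.5735 -0.0068  0.119 ]]
shift [ 0.005  -0.0006  0.0007] turn [-0.    -0.     0.002] t 5.15 j [ 0.38  0.47 -0.37  1.88  0.23  0.84 -0.2 ] F [ 0.1  0.4 -1.5]
```

The tip is at (0.5735, -0.007, ~0.1185). That is 45 mm out from the slot face, laterally on centre and at the right height. I'll insert it.

```bash
python3 drive.py '.02 0 0 0 0 0;.04 0 0 0 0 0;.05 0 0 0 0 0;.055 0 0 0 0 0;.06 0 0 0 0 0'; python3 drive.py '.007 0 0 0 0 0;.014 0 0 0 0 0;.02 0 0 0 0 0;.02 0 0 0 0 0'; python3 go.py .5638 -.1089 .193 84.53
```

```text
clock: 5.65
tcp_pos: [0.5695, -0.0542, 0.1938]
orientation: [2.322, 2.115, -0.001]
contact_force: [0.0, 0.1, 0.2]
grip_width: 0.0138
gripper_force: 110.8
clock: 6.05
tcp_pos: [0.5715, -0.0327, 0.1939]
orientation: [-2.321, -2.117, -0.001]
contact_force: [-0.2, 0.6, -1.3]
grip_width: 0.0138
gripper_force: 110.8
shift [-0.0766 -0.0007  0.0008] turn [ 0.    -0.001  0.004] t 6.05 j [ 0.25  0.47 -0.39  1.88  0.23  0.84 -0.35] F [-0.2  0.6 -1.3]
```

Inserted 36 mm with no contact force. Now I'll raise the blade along the lid's arc.

```bash
python3 drive.py '0 0 -.005 0 0 0;.001 0 -.02 0 0 0;.003 0 -.035 0 0 0;.007 0 -.049 0 0 0;.012 0 -.064 0 0 0'; python3 go.py .5638 -.1089 .193 84.53
```

```text
clock: 6.55
tcp_pos: [0.5724, -0.0221, 0.2595]
orientation: [2.322, 2.115, 0.0]
contact_force: [-0.2, -0.3, -3.1]
grip_width: 0.0139
gripper_force: 110.6
shift [-0.0872 -0.0005  0.0665] turn [0.001 0.    0.002] t 6.55 j [ 0.26  0.39 -0.41  1.83  0.19  0.96 -0.33] F [-0.2 -0.3 -3.1]
```

```bash
python3 drive.py '.007 0 -.013 0 0 0;.015 0 -.026 0 0 0;.025 0 -.037 0 0 0;.035 0 -.048 0 0 0;.047 0 -.058 0 0 0'; python3 go.py .5638 -.1089 .193 84.53;python3 - <<'E'
from h import *
s,_=r.grab_frame("side");t,_=r.grab_frame("top");
cv2.imwrite("pics/m5.png",np.hstack([cv2.resize(s[40:280,160:400],(400,400)),cv2.resize(t[120:320,120:320],(400,400))]))
E
```

```text
clock: 7.05
tcp_pos: [0.577, 0.0258, 0.3168]
orientation: [2.322, 2.115, 0.001]
contact_force: [1.1, -0.9, -2.0]
grip_width: 0.0137
gripper_force: 110.7
shift [-0.1354 -0.0007  0.1238] turn [ 0.    -0.     0.002] t 7.05 j [ 0.2   0.34 -0.44  1.76  0.16  1.08 -0.39] F [ 1.1 -0.9 -2. ]
```

View pics/m5.png

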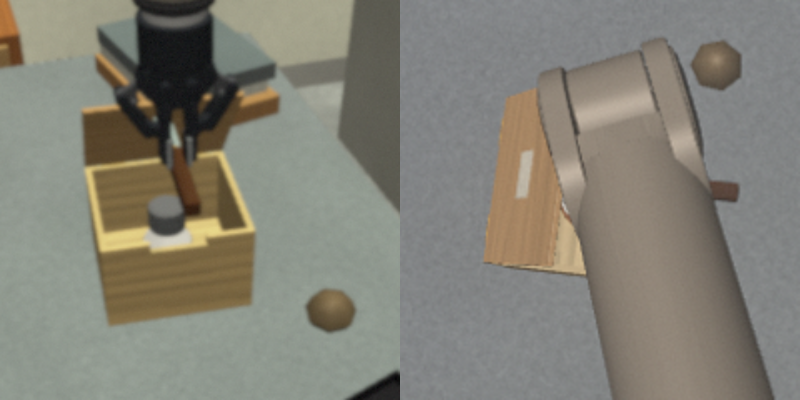

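The side view shows the lid propped by the blade at about 55°, with the bottle and cap in view inside the case. I'll continue along the arc.

```bash
python3 drive.py '.0126 0 -.008 0 0 0;.031 0 -.017 0 0 0;.05 0 -.023 0 0 0;.07 0 -.027 0 0 0;.09 0 -.027 0 0 0'; python3 go.py .5638 -.1089 .193 84.53
```

```text
clock: 7.65
tcp_pos: [0.5853, 0.1155, 0.3433]
orientation: [2.323, 2.115, 0.0]
contact_force: [0.5, -0.8, -0.8]
grip_width: 0.0138
gripper_force: 110.8
shift [-0.2255 -0.0005  0.1503] turn [0.    0.    0.002] t 7.65 j [ 0.07  0.35 -0.47  1.68  0.17  1.15 -0.54] F [ 0.5 -0.8 -0.8]
```

```bash
python3 drive.py '.01 0 0 0 0 0;.02 0 .002 0 0 0;.03 0 .004 0 0 0;.04 0 .007 0 0 0;.044 0 .009 0 0 0'; python3 drive.py '0 0 0 0 0 0;0 0 0 0 0 0'; python3 - <<'E'
from h import *
s,_=r.grab_frame("side");t,_=r.grab_frame("top");
cv2.imwrite("pics/m6.png",np.hstack([cv2.resize(s[40:280,160:400],(400,400)),cv2.resize(t[120:320,120:320],(400,400))]))
E
```

```text
clock: 8.15
tcp_pos: [0.5891, 0.1594, 0.3333]
orientation: [-2.321, -2.116, 0.0]
contact_force: [0.3, -1.0, -0.6]
grip_width: 0.0137
gripper_force: 110.8
clock: 8.35
tcp_pos: [0.5893, 0.1581, 0.3337]
orientation: [-2.323, -2.115, 0.0]
contact_force: [0.1, 0.5, -0.6]
grip_width: 0.0136
gripper_force: 110.8
```

View pics/m6.png

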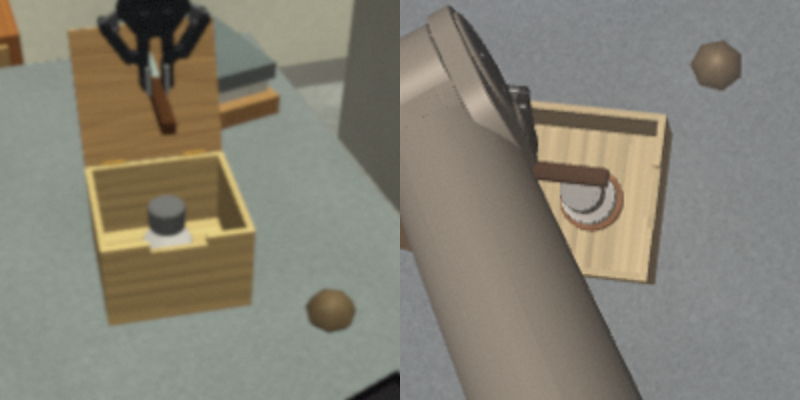

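The lid leans back at about 109°, with the cap visible in the case. I'll retract the spatula and lay it on the free bench to the right of the case.

```bash
python3 drive.py '-.04 0 0 0 0 0;-.09 0 0 0 0 0;-.14 0 0 0 0 0;-.19 0 0 0 0 0;-.24 0 0 0 0 0'; python3 go.py .5595 -.155 .10 84.53
```

```text
clock: 8.95
tcp_pos: [0.5664, -0.0831, 0.3342]
orientation: [2.322, 2.114, 0.001]
contact_force: [1.3, -0.7, -0.6]
grip_width: 0.0138
gripper_force: 110.8
shift [-0.0722 -0.0004  0.2343] turn [0.001 0.    0.002] t 8.95 j [ 0.36  0.31 -0.4   1.75  0.13  1.11 -0.18] F [ 1.3 -0.7 -0.6]
```

```bash
python3 drive.py '-.045 0 .01 0 0 0;-.075 0 .05 0 0 0;-.075 0 .1 0 0 0;-.075 0 .15 0 0 0;-.075 0 .2 0 0 0';python3 drive.py '0 0 .015 0 0 0;0 0 .033 0 0 0;0 0 .038 0 0 0;0 0 .038 0 0 0'; python3 go.py .5595 -.155 .084 84.53
```

```text
clock: 9.45
tcp_pos: [0.56, -0.1564, 0.1326]
orientation: [2.323, 2.113, 0.002]
contact_force: [1.4, 0.7, -1.8]
grip_width: 0.0136
gripper_force: 110.8
clock: 9.85
tcp_pos: [0.5605, -0.1555, 0.0966]
orientation: [2.322, 2.115, 0.0]
contact_force: [-0.4, 0.2, -0.9]
grip_width: 0.0136
gripper_force: 110.8
shift [ 0.0004 -0.0011  0.0126] turn [0.001 0.    0.002] t 9.85 j [ 0.39  0.61 -0.3   1.91  0.28  0.66 -0.17] F [-0.4  0.2 -0.9]
```

```bash
python3 drive.py '0 0 .004 0 0 0;0 0 .008 0 0 0;0 0 .01 0 0 0;0 0 .01 0 0 0'; python3 drive.py '0 0 .002 0 0 0;0 0 .002 0 0 0'; python3 drive.py '0 0 .002 0 0 0;0 0 .002 0 0 0'
```

```text
clock: 10.25
tcp_pos: [0.5599, -0.1554, 0.0859]
orientation: [2.322, 2.116, -0.0]
contact_force: [-0.5, 0.1, -1.2]
grip_width: 0.0138
gripper_force: 110.8
clock: 10.45
tcp_pos: [0.5603, -0.1554, 0.0842]
orientation: [2.322, 2.115, 0.0]
contact_force: [-0.3, -0.7, 2.3]
grip_width: 0.014
gripper_force: 111.2
clock: 10.65
tcp_pos: [0.5604, -0.1553, 0.0841]
orientation: [2.322, 2.115, -0.001]
contact_force: [-7.3, 1.0, 22.5]
grip_width: 0.0136
gripper_force: 113.8
```

```bash
python3 drive.py '0 0 -.0018 0 0 0;0 0 -.0018 0 0 0'; python3 drive.py '0 0 0 0 0 0;0 0 0 0 0 0;0 0 0 0 0 0' 0.05 20;  python3 drive.py '0 0 -.02 0 0 0;0 0 -.05 0 0 0;0 0 -.1 0 0 0;0 0 -.15 0 0 0;0 0 -.2 0 0 0' 0.08; python3 - <<'E'
from h import *
print("x")
s,_=r.grab_frame("side");t,_=r.grab_frame("top");cv2.imwrite("pics/s7.png",s);cv2.imwrite("pics/t7.png",t)
cv2.imwrite("pics/m7.png",np.hstack([cv2.resize(s[60:360,150:450],(400,400)),cv2.resize(t[120:320,120:320],(400,400))]))
E
```

```text
clock: 10.85
tcp_pos: [0.5604, -0.1554, 0.0842]
orientation: [2.322, 2.115, 0.001]
contact_force: [-1.6, -0.1, 7.7]
grip_width: 0.0138
gripper_force: 112.0
clock: 11.15
tcp_pos: [0.5598, -0.1553, 0.0832]
orientation: [-2.322, -2.116, 0.0]
contact_force: [-0.1, -0.1, -0.8]
grip_width: 0.0504
gripper_force: 0.0
clock: 11.65
tcp_pos: [0.5596, -0.1552, 0.2852]
orientation: [-2.322, -2.115, 0.0]
contact_force: [1.1, -0.5, 0.5]
grip_width: 0.0806
gripper_force: 0.0
x
```

View pics/m7.png

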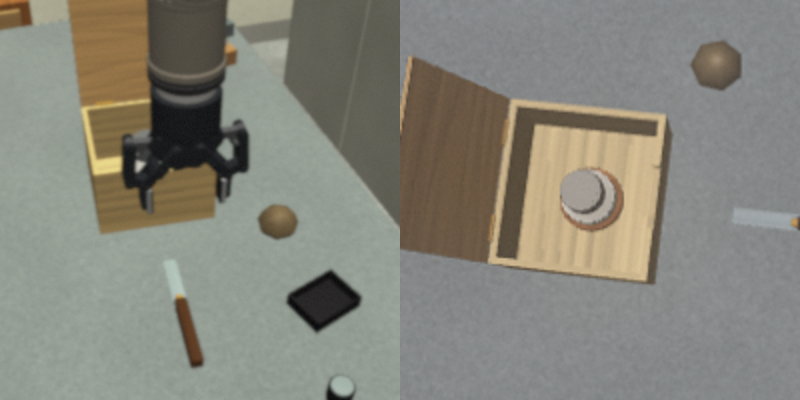

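The spatula lies flat on the bench, the lid is open, and the bystanders are untouched. The cap top is at about (211, 215) in the top view. I'll measure it there with a mask and again from the m6 side crop.

```bash
cat > m8.py <<'E'
from h import *
np.set_printoptions(precision=4,suppress=True)
T,S=r.camera_info("top"),r.camera_info("side")
t=cv2.imread("pics/t7.png");g=cv2.cvtColor(t,6)
c=cv2.resize(g[190:245,190:245],None,fx=6,fy=6,interpolation=2)
k=cv2.HoughCircles(cv2.GaussianBlur(c,(5,5),0),cv2.HOUGH_GRADIENT,1,30,param1=80,param2=25,minRadius=50,maxRadius=110)
q=(k[0][:5]+.5)/6-.5;q[:,:2]+=190;print(q)
hsv=cv2.cvtColor(t,40).astype(int)
M=np.zeros(g.shape,np.uint8);M[195:235,195:230]=((hsv[...,1]<25)&(g>110)&(g<165))[195:235,195:230]
for b in big(M,2):print("mask",cv2.contourArea(b),cv2.minEnclosingCircle(b))
D=np.median([r.grab_frame("top")[1] for _ in range(3)],0);o=-T["R"].T@T["t"]
v,u=np.mgrid[209:221,205:217];d=ray(T,np.c_[u.ravel(),v.ravel()])[1];print("capz",np.median((o+d*D[v,u].ravel()[:,None])[:,2]))
print(plane(T,q[:,:2],.114))
m=cv2.imread("pics/m6.png")[150:260,110:230];cv2.imwrite("pics/c6.png",cv2.resize(np.hstack([m,cv2.resize(t[190:245,185:245],(120,110))]),None,fx=3.3,fy=3.3,interpolation=2))
E
python3 m8.py
```

```text
[[211.1667 215.6667  10.4333]
 [215.6667 218.8333  15.8167]]
mask 280.5 ((210.22413635253906, 214.77586364746094), 10.313992500305176)
mask 1.5 ((220.5, 228.0), 3.201662063598633)
capz 0.11510888641447059
[[0.584  0.1242 0.114 ]
 [0.5768 0.1137 0.114 ]]
```

View pics/c6.png

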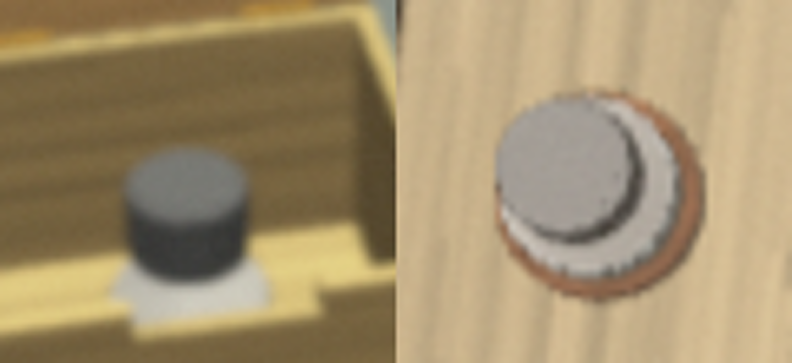

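The crops show the top face at about (210.2, 214.8) in the top view and (259.7, 163.8) in the side view.

```bash
python3 - <<'E'
from h import *
T,S=r.camera_info("top"),r.camera_info("side")
print(tri(T,[[210.2,214.8]],S,[[259.7,163.8]]),plane(T,[[210.2,214.8]],.114))
E
python3 go.py .5857 .126 .22 84.53; python3 go.py .5857 .126 .22 40
```

```text
[[0.58699323 0.12712695 0.10932516 0.00092244]] [[0.58594937 0.12647691 0.114     ]]
shift [ 2.826e-01 -1.000e-04  6.300e-02] turn [-0.001  0.     0.002] t 11.9 j [ 0.45  0.37 -0.37  1.79  0.15  1.01 -0.07] F [ 0.6  0.2 -1.2]
shift [ 2.826e-01 -1.000e-04  6.300e-02] turn [-0.001  0.     0.779] t 11.9 j [ 0.45  0.37 -0.37  1.79  0.15  1.01 -0.07] F [ 0.6  0.2 -1.2]
```

```bash
python3 drive.py '.05 0 0 0 0 0;.1 0 0 0 0 0;.15 0 0 0 0 0;.2 0 0 0 0 0;.25 0 0 0 0 0' .085; python3 drive.py '.03 0 .015 0 0 0;.032 0 .03 0 0 0;.032 0 .03 0 0 0;.032 0 .03 0 0 0';python3 go.py .5862 .1267 .165 84.53; python3 - <<'E'
from h import *
c=r.camera_info("wrist");p,_=r.grab_frame("wrist");cv2.imwrite("pics/w8.png",p)
o=r.get_obs();R=Ro.from_rotvec(o["orientation"])
C=-c["R"].T@c["t"];print("cam in tool",R.inv().apply(C-o["tcp_pos"]))
X=c["R"]@np.array([.586,.1267,.114])+c["t"];print("expect",c["camera_matrix"]@(X/X[2]))
E
```

```text
clock: 12.4
tcp_pos: [0.5822, 0.0951, 0.2812]
orientation: [-2.321, -2.114, 0.005]
contact_force: [1.3, -0.7, -0.1]
grip_width: 0.0852
gripper_force: 0.0
clock: 12.8
tcp_pos: [0.5857, 0.1236, 0.2519]
orientation: [-2.323, -2.113, 0.006]
contact_force: [0.3, -0.1, -0.5]
grip_width: 0.0851
gripper_force: 0.0
shift [0.0033 0.0005 0.0869] turn [-0.003  0.002  0.001] t 12.8 j [ 0.03  0.45 -0.45  1.77  0.23  0.98 -0.6 ] F [ 0.3 -0.1 -0.5]
cam in tool [ 0.07789689 -0.00074678 -0.06954669]
expect [282.37829807 219.98208798   1.        ]
```

View pics/w8.png

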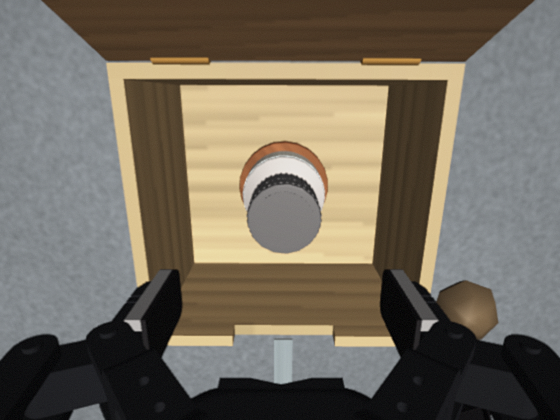

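The wrist view has the cap top centred at about (284.5, 217.7) against (282.4, 220) predicted, so it agrees within about 1.5 mm. The fingers are clear of the walls.

```bash
python3 - <<'E'
from h import *
c=r.camera_info("wrist");T=r.camera_info("top");print(plane(c,[[284.5,217.7]],.114),tri(c,[[284.5,217.7]],T,[[210.2,214.8]]))
E
python3 go.py .5868 .1275 .165 84.53
```

```text
[[0.58823885 0.12769521 0.114     ]] [[0.58727412 0.12676447 0.1105241  0.00184147]]
shift [0.0042 0.0003 0.0879] turn [-0.001  0.001  0.   ] t 12.85 j [ 0.03  0.44 -0.45  1.77  0.23  0.98 -0.6 ] F [ 0.1 -1.4  0.4]
```

```bash
python3 drive.py '.004 .0004 .02 0 0 0;.004 .0004 .045 0 0 0;.004 .0004 .07 0 0 0;.004 .0004 .085 0 0 0;.004 .0004 .085 0 0 0' .07;  python3 drive.py '0 0 .002 0 0 0;0 0 .002 0 0 0'; python3 go.py .5870 .1272 .165 84.53
```

```text
clock: 13.35
tcp_pos: [0.5862, 0.1277, 0.1669]
orientation: [-2.323, -2.113, 0.005]
contact_force: [-0.1, 0.6, 0.3]
grip_width: 0.07
gripper_force: 0.0
clock: 13.55
tcp_pos: [0.5877, 0.1293, 0.1678]
orientation: [2.322, 2.114, 0.003]
contact_force: [-0.1, 0.3, 0.2]
grip_width: 0.0701
gripper_force: 0.0
shift [-0.0022 -0.0005  0.0028] turn [ 0.002 -0.001  0.002] t 13.55 j [-0.01  0.55 -0.42  1.83  0.29  0.82 -0.66] F [-0.1  0.3  0.2]
```

```bash
python3 drive.py '-.0015 0 .003 0 0 0;-.0015 0 .003 0 0 0;-.0015 0 .003 0 0 0' .06; python3 drive.py '0 0 0 0 0 0;0 0 0 0 0 0;0 0 0 0 0 0;0 0 0 0 0 0' .03 25; python3 go.py .5870 .1272 .165 84.53
```

```text
clock: 13.85
tcp_pos: [0.587, 0.1278, 0.1639]
orientation: [2.322, 2.115, 0.001]
contact_force: [-0.3, 0.1, -0.1]
grip_width: 0.0602
gripper_force: 0.0
clock: 14.25
tcp_pos: [0.5869, 0.1279, 0.1639]
orientation: [2.322, 2.116, 0.0]
contact_force: [-1.0, -1.0, 3.1]
grip_width: 0.0471
gripper_force: 27.2
shift [-0.0007  0.0002 -0.0011] turn [ 0.    -0.     0.002] t 14.25 j [-0.01  0.55 -0.42  1.83  0.3   0.82 -0.66] F [-1.  -1.   3.1]
```

```bash
python3 drive.py '0 0 0 0 0 0;0 0 0 0 0 0' - 70; python3 drive.py '0 0 .002 0 0 0;0 0 .004 0 0 0;0 0 .0055 0 0 0;0 0 .0055 0 0 0;0 0 .0055 0 0 0'
```

```text
clock: 14.45
tcp_pos: [0.587, 0.1279, 0.1637]
orientation: [2.322, 2.116, 0.001]
contact_force: [-1.4, 0.0, 3.1]
grip_width: 0.0458
gripper_force: 70.9
clock: 14.95
tcp_pos: [0.587, 0.128, 0.1582]
orientation: [2.322, 2.116, 0.0]
contact_force: [-1.5, -0.5, 6.9]
grip_width: 0.0459
gripper_force: 71.1
```

The cap is 5.5 mm down against 6.9 N. I'll press it a touch more and twist anticlockwise, which is -z in the tool frame.

```bash
python3 drive.py '0 0 .0005 0 0 -.1;0 0 .0005 0 0 -.22;0 0 .0005 0 0 -.34;0 0 .0005 0 0 -.46;0 0 .0005 0 0 -.58'; python3 drive.py '0 0 0 0 0 0'
```

```text
clock: 15.45
tcp_pos: [0.587, 0.1281, 0.1578]
orientation: [1.614, 2.695, 0.001]
contact_force: [-1.6, -0.4, 6.4]
grip_width: 0.0461
gripper_force: 71.1
clock: 15.55
tcp_pos: [0.587, 0.128, 0.1578]
orientation: [1.616, 2.694, 0.001]
contact_force: [-1.2, -0.9, 6.3]
grip_width: 0.0461
gripper_force: 71.5
```

```bash
python3 drive.py '0 0 0 0 0 -.13;0 0 0 0 0 -.26;0 0 0 0 0 -.39;0 0 0 0 0 -.52;0 0 0 0 0 -.65'; python3 drive.py '0 0 0 0 0 -.1;0 0 0 0 0 -.13;0 0 0 0 0 -.13'; python3 -c "
from h import *
o=r.get_obs();R=Ro.from_rotvec(o['orientation']);x=R.apply([1,0,0]);print(np.degrees(np.arctan2(x[1],x[0])),o['moment'],R.apply([0,0,1]))"
```

```text
clock: 16.05
tcp_pos: [0.586, 0.1278, 0.1578]
orientation: [-0.668, -3.068, 0.002]
contact_force: [-5.7, -2.2, 9.8]
grip_width: 0.0458
gripper_force: 71.6
clock: 16.35
tcp_pos: [0.5859, 0.1275, 0.1577]
orientation: [-0.474, -3.104, 0.002]
contact_force: [-5.6, -2.1, 11.5]
grip_width: 0.046
gripper_force: 72.0
162.62711128562862 [-0.57038593  1.2205408   0.01778703] [-0.00213467 -0.00121285 -0.99999699]
```

Turned 78° with the cap held down. I'll lift straight up.

```bash
python3 drive.py '0 0 -.004 0 0 0;0 0 -.01 0 0 0;0 0 -.02 0 0 0;0 0 -.02 0 0 0'; python3 drive.py '0 0 -.015 0 0 0;0 0 -.03 0 0 0;0 0 -.038 0 0 0;0 0 -.038 0 0 0;0 0 -.038 0 0 0'; python3 go.py .5870 .1272 .2165 162.6; python3 - <<'E'
from h import *
s,_=r.grab_frame("side");p,_=r.grab_frame("wrist")
cv2.imwrite("pics/m9.png",np.hstack([cv2.resize(s[40:280,160:400],(400,400)),cv2.resize(p,(400,300))[:, :].__class__(0) if 0 else cv2.copyMakeBorder(cv2.resize(p,(400,300)),0,100,0,0,0)]))
E
```

```text
clock: 16.75
tcp_pos: [0.5878, 0.1285, 0.1791]
orientation: [0.475, 3.103, 0.003]
contact_force: [-0.1, 0.5, -0.4]
grip_width: 0.0458
gripper_force: 71.8
clock: 17.25
tcp_pos: [0.5869, 0.1278, 0.2158]
orientation: [0.476, 3.105, -0.0]
contact_force: [0.4, -0.2, -1.1]
grip_width: 0.0457
gripper_force: 71.8
shift [-0.0003 -0.0005 -0.0007] turn [ 0.     0.001 -0.   ] t 17.25 j [ 0.25  0.57 -0.78  1.78  0.47  0.99  0.55] F [ 0.4 -0.2 -1.1]
```

View pics/m9.png

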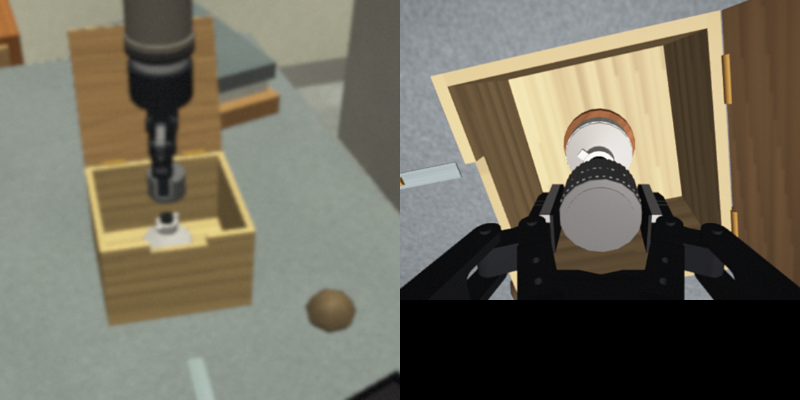

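The cap is held level about 5 cm above the bottle. The lid leans back, the spatula is on the bench, and the bottle neck is bare.

```bash
python3 -c "
from bench import r
print(r.hand_in())"
```

```text
the job is handed in; nothing more can be done
None
```

I handed the job in at about 17 s: the lid leans back at about 109°, the spatula lies on the bench, and the freed cap is held level about 52 mm above its seated position; the judge's result was not shown.

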